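# Square a reference tile in its alignment jig with a spacer and hold it flush

### The arm

A 6-joint arm with a two-finger parallel gripper is mounted at the origin on a cart in front of the work surface, level with it; the furniture and walls round the work are solid. World frame = base frame: x ahead of the robot, y to its left, z up, the work surface at z = 0. Lengths are in m, angles in rad, forces in N, time in s.
With the tool pointing down it reaches from about 0.275 to 0.85 m from the base axis. Payload 5.2 kg.
Tool frame: the origin (TCP) lies at the centre of the arm's flange, where the gripper is bolted on; the fingertips stand 173 mm ahead of it and the grasp point (between the pads) lies 155 mm ahead of it; x points along the fingers, y is the direction in which the jaws open and shut, and the axes are right-handed (so a half turn about x gives the same grasp; the last joint's range is limited). The gripper opens to 85 mm and grips with 20 to 120 N. Pads are 22 mm wide; open, the fingers measure 114 mm over their backs; the gripper's body (76 mm by 85 mm) begins 54 mm behind the grasp point. The pads swing forward as they close: fully open they stand 13 mm farther back than shut.
Start: joints at [1.043, 0.259, 1.535, -0, 1.348, -0.203], TCP at [0.175, 0.521, 0.405] pointing down, gripper open.
Joint ranges: [-3.14, 3.14], [-0.91, 2.08], [0.19, 2.58], [-1.22, 4.36], [0.22, 2.71], [-3.12, 3.12]. Speed limits (rad/s): [2.57, 2.57, 3.14, 3.14, 3.14, 3.14].

### API

Orientations are given as [roll, pitch, yaw] about the fixed x, y, z axes, in that order (R = Rz(yaw) Ry(pitch) Rx(roll)).
In Python, from workcell import ctrl, observe, viewer, job gives the robot as it stands. Calls block until the motion is done:
- ctrl.movep(position, orientation): joint-space move of the TCP to a pose.
- ctrl.move_straight(position, rotation=None, velocity=0.15): straight line of the TCP; rotation=None keeps the orientation; velocity is the mean speed in m/s.
- ctrl.movej(angles): joint-space move.
- ctrl.command_gripper(opening, effort=None): finger opening in m; effort is the grip in N (None keeps the last); returns when the fingers have stopped.
- ctrl.pause(seconds).
- ctrl.inverse_kinematics(position, orientation): joint angles nearest the present ones, or None.
- observe(): the state.
- viewer.capture(name): name is "scene" or "top" or "wrist"; returns a dict with "img" (400x640x3 uint8, red, green, blue), "fx", "fy", "cx", "cy" (pixels), "R" (3x3) and "t" (3): a world point X has camera coordinates R X + t; the wrist camera has in their place "hand_eye" (4x4, takes a point from camera to tool coordinates, whose origin is the TCP and whose axes are the tool frame's). Camera axes: x right, y down, z forward; pixel columns grow to the right and rows downward; lengths in m; the calibration is good to about 2 mm. A picture is of the moment at which its call begins: read the wrist's pose just before it. There is no depth.
A pose or a line that the arm cannot do raises ctrl.IKError and nothing moves.
- job.job_done(): hands the job in, once; it reports no verdict.
The state is a dict: "time": time; "joints": joint angles; "joint_vel": joint speeds; "joint_efforts": joint torques, N m; "eef_pos": TCP position; "orientation": TCP orientation; "contact_force": force on the tool from outside, world axes, zero at the start; "ft_torque": the same for the moment, N m; "grip_width": finger opening in m.
Only numpy, scipy, OpenCV 4.12 (cv2) and the standard library are available. Lean on these libraries where they do the work, as an engineer would, in place of code of your own. Each camera call takes 0.05 s, during which the arm holds its last target.

### The job

Draw the red-knobbed stop pin up out of the bed of the alignment jig and park it in the open notch in the lug at the jig's near right corner, hanging by its collar. Then stand the orange-handled spacer upright, foot on the bed, in the gap behind the white tile on the side where the gap is wide enough (in front of the thin blue block) and let go of it; after that push the tile's near edge away from the robot until it is flush against both the spacer and the thick brass block, and finish while still holding it pressed there. Leave the blue beaker and the blue bottle alone.

Things in the scene. Friction and masses are not known exactly. Their poses are not given: they have to be found in the camera images.
- jig: Fixed aluminium jig. Origin on the bench top under it; +x away from the robot (the push direction), +y left, z up. Bed x -0.080 to 0.068, y +-0.080, top z 0.016. Far fence x 0.054 to 0.068, top z 0.034, carries two stop blocks with a 30 mm channel between. Side guides: inner faces y +-0.069, x -0.046 to 0.044, top z 0.024. Lug at the near right: x -0.131 to -0.080, y -0.080 to -0.040, top z 0.036.
- bore (a point): Mouth of the pin's bore, on the bed top (z = 0.016) at x = 0.029, y = 0 of the jig, in front of the channel between the blocks. Bore 11.2 mm wide, 12 mm deep. While the pin stands in it the tile cannot reach the blocks.
- notch (a point): Parking spot in the lug at the near right corner, level with its top (z = 0.036), at x = -0.107, y = -0.060 of the jig. The notch is a slot 16 mm wide in jig y, from x = -0.097 towards the robot, open at the top, bottom and near (-x) end. The pin can be lowered in from above until its collar rests on the lug; its foot is then 4 mm above the bench.
- pin: Loose steel stop pin, upright, 60 g; origin at the centre of its foot, z up. Shank 10 mm diameter, z 0 to 32 mm; collar 26 mm diameter, z 32 to 37 mm; red knob 16 mm diameter, z 37 to 65 mm, to grip. Starts in the bore, foot 12 mm below the bed top. Lifted by 40 mm it passes over everything on the jig.
- thick_block: Brass stop block, 24 mm thick (x), 50 mm wide, 18 mm high, fixed on the bed against the fence, centred at y = +0.040 or -0.040 of the jig (left or right changes from run to run). Origin: middle of its lower back edge, at the fence; axes as the jig's; front face at x = -0.024. The gap from it to the tile starts 6 to 13 mm wide: too narrow for the spacer.
- thin_block: Blue stop block, 6 mm thick (x), 50 mm wide, 18 mm high, fixed on the bed against the fence on the other half. Origin: middle of its lower back edge, at the fence; axes as the jig's; front face at x = -0.006. The gap from it to the tile starts 24 to 31 mm wide. The spacer stands there centred about x = -0.018, y = 0 of this frame, its 40 mm length along y.
- tile: Loose white ceramic tile, 70 mm (x) by 120 mm (y) by 14 mm, about 0.3 kg, grey to black patches on top, flat on the bed, upper face at z = 0.030; origin at the centre of its underside, axes about as the jig's. Starts 8 to 11 mm short of home (home: centre at jig x = -0.005, square). Its glaze is slippery (friction about 0.2). Push at the middle of its near (-x) edge, fingertips just above the bed.
- spacer: Loose spacer, upright on the bench, about 0.14 kg; origin at the centre of its underside, z up. Steel foot 18 mm (x, its thickness) by 40 mm (y) by 20 mm high; on it an orange handle 14 mm (x) by 24 mm (y), z 20 to 53 mm, to grip. As thick as the step between the blocks, so with it in place the tile bears on it and on the thick block.
- blue_beaker: Beaker with blue contents, 62 mm wide, 84 mm high; bystander; origin at the centre of its underside. Not to be disturbed.
- blue_bottle: Blue bottle, 54 mm wide, 113 mm high, behind the jig; bystander; origin at the centre of its underside. Not to be disturbed.
- block_heater: Fixed blue block heater with a clear cover, right of the jig and behind the spacer, an obstacle, always in the same place (axes within 0.05 rad of the world's). From its origin on the bench: x -0.12 to 0.11, y -0.11 to 0.11, up to z 0.14. Carry the spacer round its near left corner or above it.
- electrode_stand: Fixed electrode stand left of the jig, an obstacle, always in the same place (axes as the world's). From its origin: grey slab 14 mm high, x 0.02 to 0.14, y -0.09 to 0.02; upright rod at x 0.057, y -0.036, up to z 0.31; level thin arm at z 0.13 from the rod to the near left, to an electrode at x -0.13, y 0.077, up to z 0.20.
Mind the look-alikes: they are no part of the job. There is more than one size of the tile; the one meant has the size given above.

How it is judged:
On the way, in this order (a step that is already met when the one before it is completed fails the run):
1. the pin hangs in the notch by its collar, let go (x of pin in the frame of jig between -0.125 and -0.098 m and y of pin in the frame of jig between -0.065 and -0.055 m and z of pin in the frame of jig between 0.001 and 0.007 m and angle between pin's own z axis and vertical below 0.12 rad and contact force between the fingers and pin below 0.1 N), for 0.2 s.
2. the spacer stands upright on the bed in the wide gap, in front of the thin block, let go (y of spacer in the frame of thin_block between -0.015 and 0.015 m and z of spacer in the frame of jig between 0.013 and 0.019 m and angle between spacer's own z axis and vertical below 0.1 rad and x of spacer in the frame of thin_block between -0.032 and -0.0125 m and contact force between the fingers and spacer below 0.1 N), for 0.2 s.
At the end, for the whole second after the job is handed in: Pin upright in the notch (5 mm of its centreline, foot 4 +-3 mm up); spacer upright on the bed, within 15 mm of the thin block's middle, flush with it to 2 mm; tile flat, home to 2 mm, square to 0.02 rad, 12 mm of the middle, over 1 N on spacer or thick block, fingers pressing it over 2 N (x of pin in the frame of jig between -0.125 and -0.098 m and y of pin in the frame of jig between -0.065 and -0.055 m and z of pin in the frame of jig between 0.001 and 0.007 m and angle between pin's own z axis and vertical below 0.12 rad and y of spacer in the frame of thin_block between -0.015 and 0.015 m and z of spacer in the frame of jig between 0.013 and 0.019 m and angle between spacer's own z axis and vertical below 0.1 rad and x of spacer in the frame of thin_block between -0.017 and -0.0125 m and x of tile in the frame of jig between -0.007 and -0.003 m and y of tile in the frame of jig between -0.012 and 0.012 m and z of tile in the frame of jig between 0.014 and 0.018 m and angle between the x axis of tile and the x axis of jig, either way round below 0.02 rad and (contact force between tile and spacer above 1 N or contact force between tile and thick_block above 1 N) and contact force between the fingers and tile above 2 N); the arm keeps its last pose, push and grip.
It fails at once if the beaker is shifted more than 20 mm or tipped (distance of blue_beaker from where it was at the start of the episode above 0.02 m or angle between blue_beaker's own z axis and vertical above 0.3 rad).
It fails at once if the bottle is shifted more than 20 mm or tipped (distance of blue_bottle from where it was at the start of the episode above 0.02 m or angle between blue_bottle's own z axis and vertical above 0.3 rad).
It also fails if it takes over 61 s, if anything falls off the work surface, if the arm or the gripper's body presses on something with over 40 N, if the wrist force passes 120 N, or if a joint passes its speed limit or range.

## Working session

There is one attempt and no reset: what is moved stays moved. The work goes in short steps, each a Python script; the robot and the scene stay as the last script left them, time stands still between calls to the robot, and variables do not carry over. Pictures are saved under pics/ and viewed, and the job is handed in when it is done.

```bash
ls; mkdir -p pics; cat > h.py <<'E'
import numpy as np, cv2
from workcell import ctrl, observe, viewer, job
def save(n,img): cv2.imwrite(f'pics/{n}.png',cv2.cvtColor(img,cv2.COLOR_RGB2BGR))
def cap(cam,n):
    c=viewer.capture(cam); save(n,c['img']); 
    np.savez(f'pics/{n}.npz',**{k:np.array(v) for k,v in c.items()})
    return c
E
python3 - <<'E'
from h import *
o=observe();print(o)
for c in ['scene','top','wrist']:
    d=cap(c,c+'0'); print(c,{k:v for k,v in d.items() if k!='img'})
E
```

```text
pics
{'time': 0.0, 'joints': array([ 1.04317630e+00,  2.59370477e-01,  1.53609663e+00,  3.41276004e-06,
        1.34800568e+00, -2.02805765e-01]), 'joint_vel': array([ 0.00041247,  0.0011481 , -0.00170009,  0.00095337,  0.0006825 ,
       -0.00026268]), 'joint_efforts': array([ 8.94485383e-04, -4.46011198e+01, -2.90579742e+01, -2.44604753e-04,
        1.14154091e-02,  4.57640351e-05]), 'eef_pos': array([0.17539216, 0.52105665, 0.40385417]), 'orientation': array([-1.77537164,  1.5689162 , -2.10018667]), 'contact_force': array([-0.07935166, -0.60050111,  1.01993434]), 'ft_torque': array([ 0.04495348,  0.01109072, -0.05084013]), 'grip_width': 0.08532461907563031}
scene {'fx': 380.92816679624485, 'fy': 380.92816679624485, 'cx': 319.02224034780585, 'cy': 191.81080573045944, 'R': array([[ 0.77923652, -0.62659663,  0.01292719],
       [-0.38535427, -0.49528994, -0.77858202],
       [ 0.49425958,  0.601718  , -0.62740969]]), 't': array([-0.45516691,  0.27782214,  0.9444395 ])}
top {'fx': 507.785970293967, 'fy': 507.785970293967, 'cx': 322.48150974121825, 'cy': 191.53950546739318, 'R': array([[-0.0268099 , -0.99955697, -0.01292644],
       [-0.99837203,  0.02742488, -0.05001161],
       [ 0.05034396,  0.01156459, -0.99866498]]), 't': array([1.39100537e-03, 5.67801802e-01, 1.72732089e+00])}
wrist {'fx': 287.7287200881345, 'fy': 287.7287200881345, 'cx': 321.34623043582025, 'cy': 200.33971666969174, 'hand_eye': array([[ 1.17842097e-04, -3.01178575e-01,  9.53567749e-01,
         3.15245478e-02],
       [ 9.99999953e-01, -2.35165003e-04, -1.97855634e-04,
         4.85404627e-04],
       [ 2.83835641e-04,  9.53567727e-01,  3.01178533e-01,
        -7.76844823e-02],
       [ 0.00000000e+00,  0.00000000e+00,  0.00000000e+00,
         1.00000000e+00]])}
```

View pics/scene0.png

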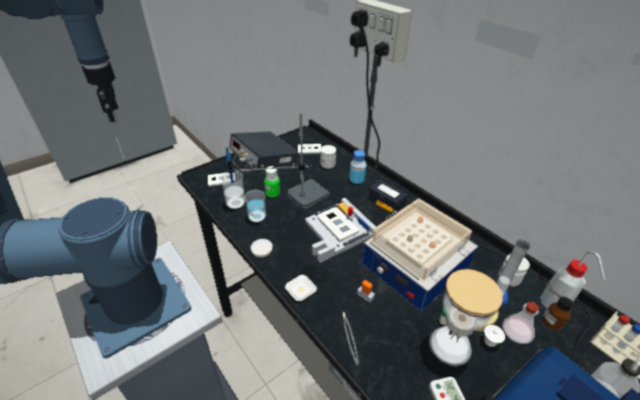

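View pics/top0.png

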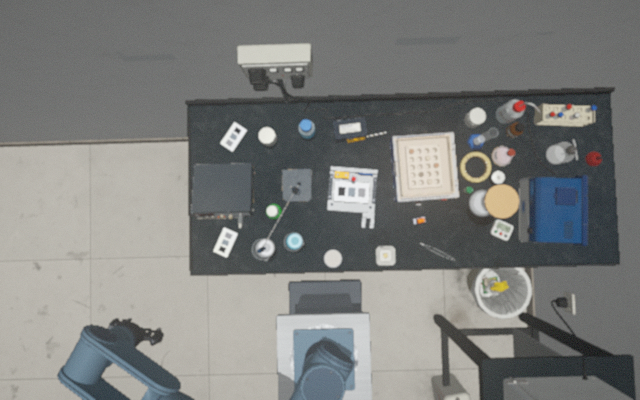

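```bash
python3 - <<'E'
import cv2
im=cv2.imread('pics/top0.png')
cv2.imwrite('pics/c1.png',cv2.resize(im[150:265,260:450],None,fx=4.2,fy=4.2,interpolation=cv2.INTER_CUBIC))
im=cv2.imread('pics/scene0.png')
cv2.imwrite('pics/c2.png',cv2.resize(im[180:310,280:440],None,fx=4.5,fy=4.5,interpolation=cv2.INTER_CUBIC))
E
```

```text
(no output)
```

View pics/c1.png

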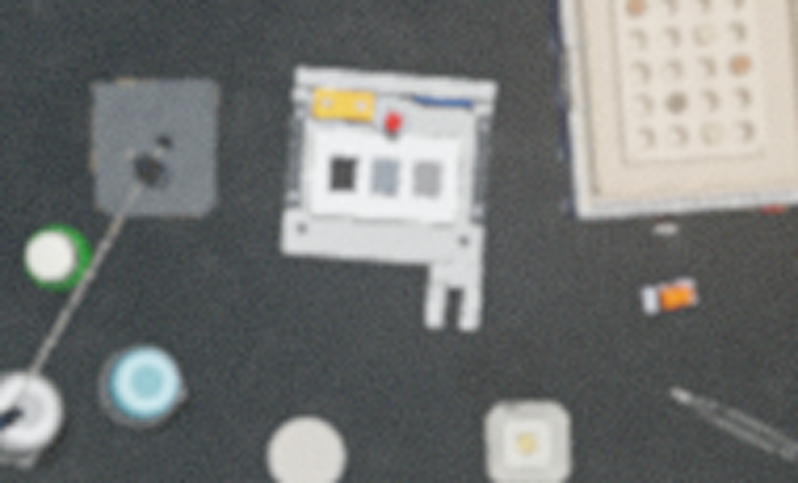

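View pics/c2.png

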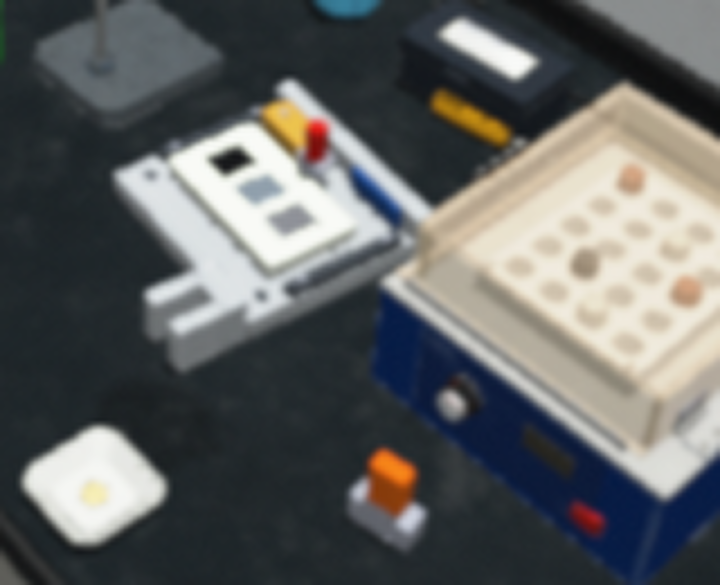

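```bash
cat >> h.py <<'E'
from scipy.optimize import least_squares
from scipy.spatial.transform import Rotation as Ro
def cam_from(n):
    d=dict(np.load(f'pics/{n}.npz'))
    return d
def K(c): return np.array([[c['fx'],0,c['cx']],[0,c['fy'],c['cy']],[0,0,1.]])
def proj(c,X):
    X=np.atleast_2d(X); p=X@c['R'].T+c['t']; q=p@K(c).T
    return q[:,:2]/q[:,2:]
def ray(c,uv,z):
    d=c['R'].T@np.linalg.inv(K(c))@np.array([*uv,1.]); o=-c['R'].T@c['t']
    return o+d*(z-o[2])/d[2]
def wristcap(n):
    o=observe(); c=viewer.capture('wrist'); save(n,c['img'])
    # static pose
    T=np.eye(4); T[:3,:3]=Ro.from_euler('xyz',o['orientation']).as_matrix(); T[:3,3]=o['eef_pos']
    M=np.linalg.inv(T@c['hand_eye']); c['R']=M[:3,:3]; c['t']=M[:3,3]
    np.savez(f'pics/{n}.npz',**{k:np.array(v) for k,v in c.items()}); return c
def pose2(p,X):
    X=np.atleast_2d(X).astype(float); s,co=np.sin(p[2]),np.cos(p[2])
    return np.c_[p[0]+co*X[:,0]-s*X[:,1],p[1]+s*X[:,0]+co*X[:,1],X[:,2]]
def fit(c,X,uv,p0):
    f=lambda p:(proj(c,pose2(p,X))-uv).ravel()
    r=least_squares(f,p0); return r.x,f(r.x).reshape(-1,2)
DOWN=lambda y:[0,np.pi/2,y]
E
python3 - <<'E'
from h import *
c=cam_from('top0')
X=np.array([[-.08,.08,.016],[.068,.08,.034],[.068,-.08,.034],[-.131,-.08,.036]])
uv=np.array([[283,252],[297,67],[497,83],[480,328]])/4.2+[260,150]
p,r=fit(c,X,uv,[.5,0,0]);print(p,r)
g=lambda u,v,z:ray(c,np.array([u,v])/4.2+[260,150],z)
print('spacer',g(678,297,.053),'pin',g(393,123,.069),'beaker',g(145,382,.08),'heater corner',g(580,215,.14))
c=cam_from('scene0')
print('spacer scene',ray(c,np.array([393,465])/4.5+[280,180],.053))
print('proj jig corners in scene',(proj(c,pose2(p,X))-[280,180])*4.5)
E
```

```text
[ 0.57631176 -0.11809312 -0.10023037] [[ 0.40208638 -0.25083398]
 [ 0.22733106  0.26499699]
 [-0.35650743 -0.1595206 ]
 [-0.26681909  0.14597935]]
spacer [ 0.45922277 -0.34176364  0.053     ] pin [ 0.60278762 -0.11902677  0.069     ] beaker [0.40430803 0.08143017 0.08      ] heater corner [ 0.52405699 -0.25446547  0.14      ]
spacer scene [ 0.46398468 -0.33798598  0.053     ]
proj jig corners in scene [[113.00451455 179.58950104]
 [290.57298635  84.87514474]
 [435.52297823 218.60418309]
 [179.3304853  340.9058806 ]]
```

```bash
python3 - <<'E'
from h import *
ctrl.movep([.34,.0,.42],DOWN(-.1))
ctrl.movep([.53,-.115,.30],DOWN(-.1))
c=wristcap('w1'); print(observe()['time'],observe()['eef_pos'],observe()['orientation'])
E
```

```text
3.1667 [ 0.52958582 -0.11418914  0.30098618] [-0.17520327  1.57005367 -0.27436441]
```

View pics/w1.png

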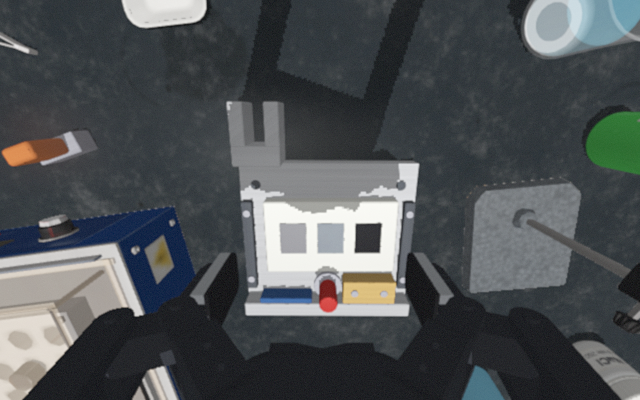

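```bash
python3 - <<'E'
import cv2
im=cv2.imread('pics/w1.png')
cv2.imwrite('pics/c3.png',cv2.resize(im[90:210,220:430],None,fx=3.8,fy=3.8,interpolation=cv2.INTER_CUBIC))
cv2.imwrite('pics/c4.png',cv2.resize(im[190:325,230:430],None,fx=4,fy=4,interpolation=cv2.INTER_CUBIC))
cv2.imwrite('pics/c5.png',cv2.resize(im[110:190,0:130],None,fx=6,fy=6,interpolation=cv2.INTER_CUBIC))
E
```

```text
(no output)
```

View pics/c3.png

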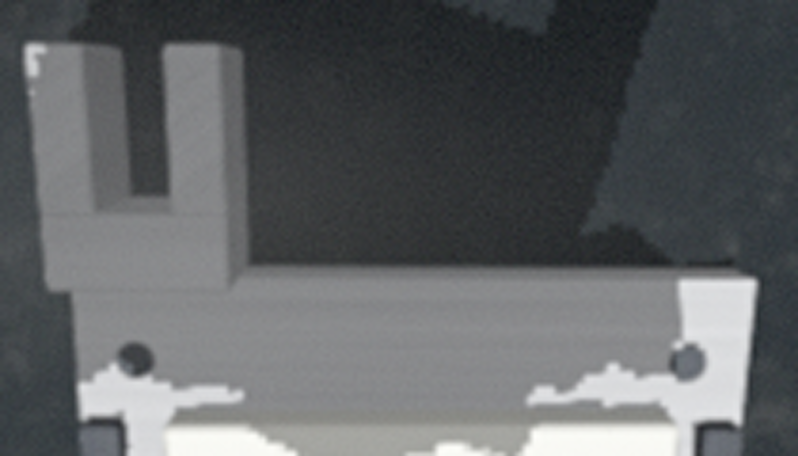

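View pics/c4.png

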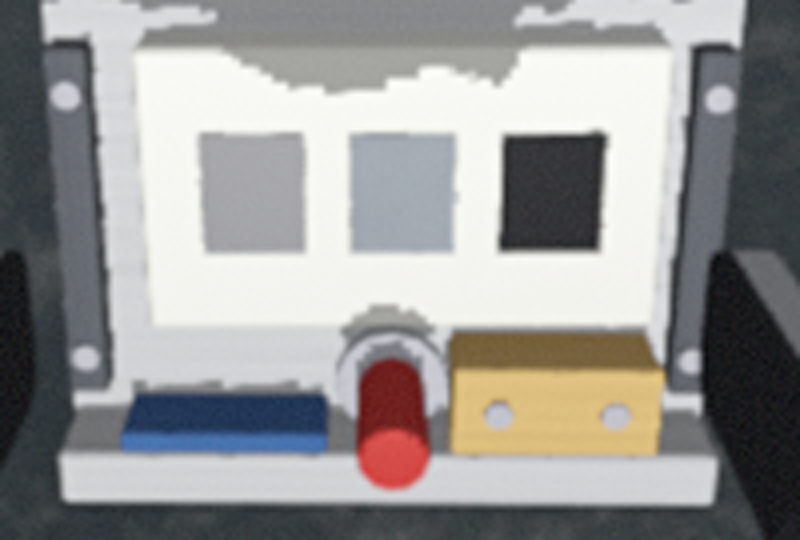

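View pics/c5.png

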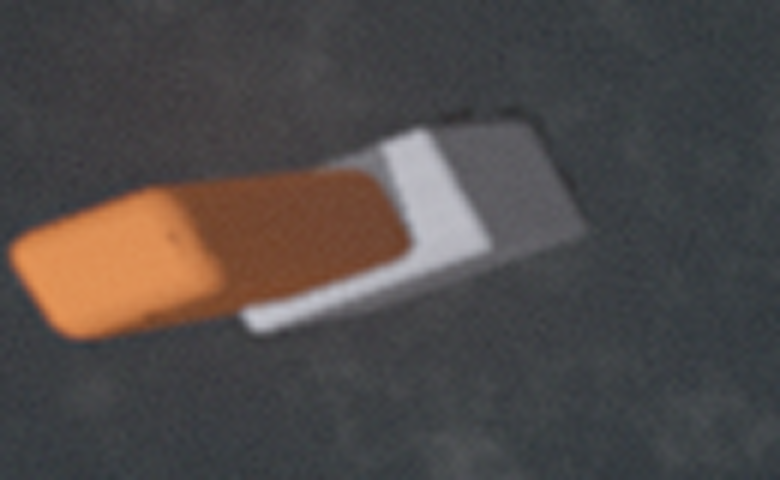

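```bash
python3 - <<'E'
from h import *
c=cam_from('w1')
m=lambda a,s,o:(np.array(a)+.5)/s-.5+o
uv=np.r_[m([[25,43],[220,43],[46,290],[230,288],[82,43],[163,43],[92,210],[757,280]],3.8,[220,90]),m([[62,502],[62,452],[715,452],[715,502]],4,[230,190])]
X=np.array([[-.131,-.08,.036],[-.131,-.04,.036],[-.08,-.08,.036],[-.08,-.04,.036],[-.131,-.068,.036],[-.131,-.052,.036],[-.097,-.068,.036],[-.08,.08,.016],[.068,-.08,.034],[.054,-.08,.034],[.054,.08,.034],[.068,.08,.034]])
p,r=fit(c,X,uv,[.576,-.118,-.1]);print('jig',p);print(r.round(2))
def inj(w): 
    d=np.array(w[:2])-p[:2];s,co=np.sin(p[2]),np.cos(p[2]);return np.array([co*d[0]+s*d[1],-s*d[0]+co*d[1]])
tu=m([[140,46],[668,48],[650,325],[153,325]],4,[230,190])
TX=np.array([[-.035,-.06,.03],[-.035,.06,.03],[.035,.06,.03],[.035,-.06,.03]])
t,r=fit(c,TX,tu,p);print('tile',t,inj(t),t[2]-p[2],r.round(2))
print('pin',inj(ray(c,m([394,456],4,[230,190]),.069)), ray(c,m([394,456],4,[230,190]),.069))
su=m([[425,128],[492,245],[588,235]],6,[0,110])
hu=m([[10,250],[160,187],[222,275],[75,340]],6,[0,110])
h=np.array([ray(c,q,.053) for q in hu]);print('handle',h,h.mean(0))
f=np.array([ray(c,su[0],.02),ray(c,su[1],.02),ray(c,su[2],0)]);print('foot',f)
SX=np.array([[-.009,.02,.02],[.009,.02,.02],[.009,.02,0]])
for y0 in(-.0,.3,-.3):
  s,r=fit(c,SX,su,[.46,-.34,y0]);print('spacer',s,r.round(2))
E
```

```text
jig [ 0.57712476 -0.11245592 -0.10540082]
[[-0.78 -0.81]
 [ 0.23 -0.49]
 [-0.41  0.18]
 [ 0.08  0.99]
 [-0.08 -0.71]
 [-0.46 -0.58]
 [ 0.61  0.3 ]
 [ 0.04 -0.39]
 [ 0.15  0.15]
 [-0.92  0.55]
 [ 1.58  1.34]
 [ 0.18  0.92]]
tile [ 0.56381127 -0.10887941 -0.1012039 ] [-0.01361588  0.00215601] 0.0041969236506066016 [[-2.76 -0.21]
 [ 2.97 -0.5 ]
 [ 1.29  0.86]
 [-1.52  0.7 ]]
pin [ 0.02744196 -0.00017569] [ 0.60439595 -0.11551769  0.069     ]
handle [[ 0.45833584 -0.346628    0.053     ]
 [ 0.45275217 -0.32492962  0.053     ]
 [ 0.46395914 -0.32162062  0.053     ]
 [ 0.47003701 -0.34334915  0.053     ]] [ 0.46127104 -0.33413185  0.053     ]
foot [[ 0.44861412 -0.31805433  0.02      ]
 [ 0.46539887 -0.31439072  0.02      ]
 [ 0.46641408 -0.3158409   0.        ]]
spacer [ 0.46046804 -0.33628539  0.16516655] [[-0.11 -0.38]
 [-0.51  0.85]
 [ 0.67 -0.47]]
spacer [ 0.46046805 -0.33628539  0.16516676] [[-0.11 -0.38]
 [-0.51  0.85]
 [ 0.67 -0.47]]
spacer [ 0.46046804 -0.33628539  0.16516648] [[-0.11 -0.38]
 [-0.51  0.85]
 [ 0.67 -0.47]]
```

```bash
python3 - <<'E'
from h import *
ctrl.movep([.604,-.1165,.265],DOWN(-.105)); ctrl.pause(.15)
c=wristcap('w2'); o=observe();print(o['time'],o['eef_pos'],o['orientation'],np.abs(o['joint_vel']).max(),o['contact_force'])
im=cv2.imread('pics/w2.png'); cv2.imwrite('pics/c6.png',cv2.resize(im[120:400,180:480],None,fx=2.1,fy=2.1,interpolation=cv2.INTER_CUBIC))
E
```

```text
3.7917 [ 0.60328792 -0.11626944  0.26635773] [-0.31830594  1.56943968 -0.423259  ] 0.004058007964869133 [ 0.22861307  0.90929727 -0.75293074]
```

View pics/c6.png

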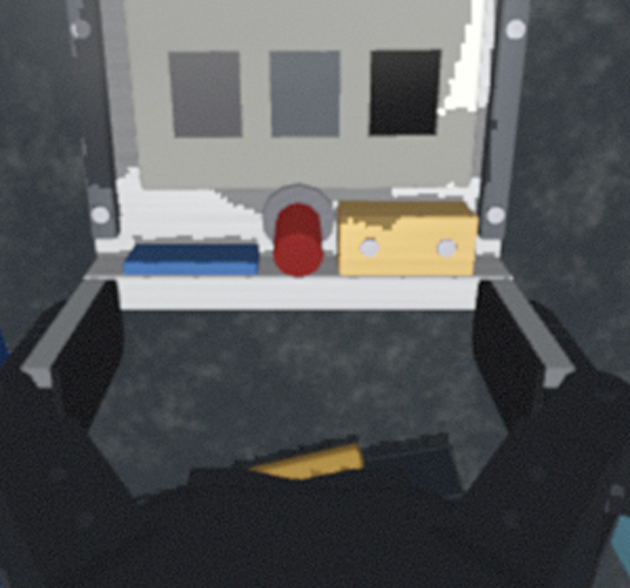

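```bash
cat > m.py <<'E'
from h import *
m=lambda a,s,o:(np.array(a)+.5)/s-.5+o
E
python3 - <<'E'
from m import *
c=cam_from('w2')
print('pin top',ray(c,m([297.5,253],2.1,[180,120]),.069), 'collar', ray(c,m([297.5,219],2.1,[180,120]),.041))
S,o=2.1,[180,120]
uv=m([[86,277],[512,277],[120,310],[475,310],[125,275],[258,275],[338,276],[474,275],[337,210],[476,210]],S,o)
# fence front top edge, fence far edge only partly; thin block: top rear? at fence
X=np.array([[.054,-.08,.034],[.054,.08,.034],[.054,-.065,.034],[.054,-.015,.034],[.054,.015,.034],[.054,.065,.034]])
uvs=uv[[0,1,4,5,6,7]]
for th in [1]:
  p,r=fit(c,X,uvs,[.577,-.112,-.105]);print(p,r.round(2))
  print('bore',pose2(p,[.029,0,0]),'notch',pose2(p,[-.107,-.06,0]))
E
```

```text
pin top [ 0.6047612 -0.1157518  0.069    ] collar [ 0.60521557 -0.11580809  0.041     ]
[ 0.57697381 -0.11235643 -0.10478854] [[-1.83 -0.47]
 [ 1.69 -0.45]
 [-1.06  0.49]
 [ 0.09  0.49]
 [ 0.69  0.02]
 [ 0.43  0.5 ]]
bore [[ 0.60581474 -0.11538974  0.        ]] notch [[ 0.46428493 -0.16083545  0.        ]]
```

```bash
python3 - <<'E'
from m import *
ctrl.move_straight([.6055,-.116,.217],velocity=.1); 
ctrl.command_gripper(0.0,40); o=observe();print(o['time'],o['eef_pos'],o['grip_width'],o['contact_force'])
ctrl.move_straight([.6055,-.116,.272],velocity=.08)
o=observe();print(o['time'],o['eef_pos'],o['grip_width'],o['contact_force'])
c=wristcap('w3')
im=cv2.imread('pics/w3.png'); cv2.imwrite('pics/c7.png',cv2.resize(im[120:400,180:480],None,fx=2.1,fy=2.1,interpolation=cv2.INTER_CUBIC))
E
```

```text
5.0667 [ 0.6056058  -0.11600897  0.21732916] 0.015048487807700406 [ 0.36148039 -0.54130877  2.12356753]
5.9083 [ 0.60524638 -0.11593746  0.27166648] 0.014164999782214385 [-0.93994407  0.35343265 -0.17930675]
```

View pics/c7.png

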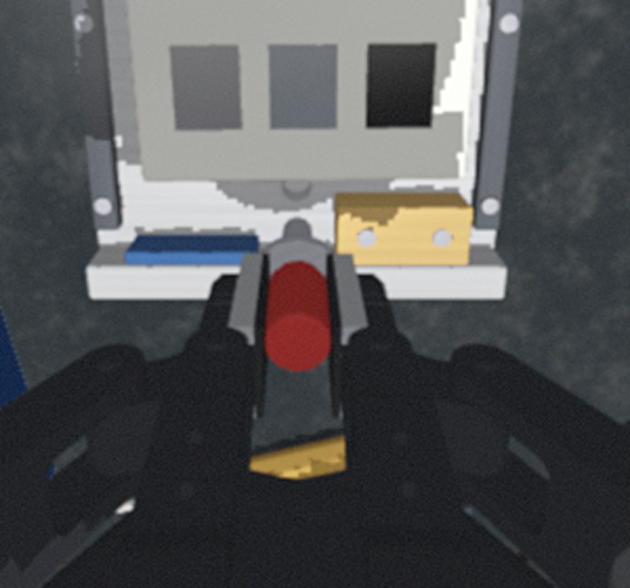

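```bash
python3 - <<'E'
from m import *
ctrl.move_straight([.461,-.1611,.272],velocity=.15); ctrl.pause(.1)
o=observe();print(o['time'],o['eef_pos'],o['orientation'])
c=wristcap('w4')
im=cv2.imread('pics/w4.png'); cv2.imwrite('pics/c8.png',cv2.resize(im[120:400,180:480],None,fx=2.1,fy=2.1,interpolation=cv2.INTER_CUBIC))
E
```

```text
7.2167 [ 0.46166152 -0.16099743  0.27198653] [-0.19373604  1.57035187 -0.29810157]
```

View pics/c8.png

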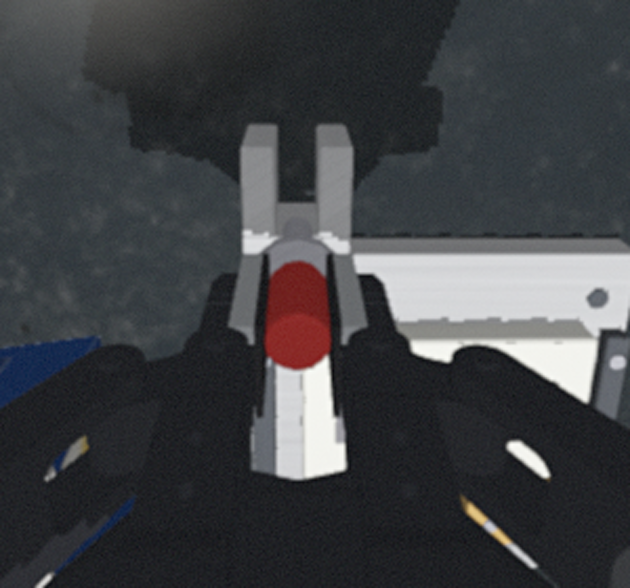

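```bash
python3 - <<'E'
from m import *
ctrl.move_straight([.461,-.1611,.232],velocity=.1)
o=observe();print(o['time'],o['eef_pos'],o['contact_force'])
ctrl.move_straight([.461,-.1611,.218],velocity=.04)
o=observe();print(o['time'],o['eef_pos'],o['contact_force'],o['grip_width'])
E
```

```text
7.8167 [ 0.46119392 -0.16109832  0.2319764 ] [ 0.40580334 -0.08570987 -0.11322094]
8.3167 [ 0.46091892 -0.16105837  0.2178355 ] [-0.38025897  0.66041625 -0.47865562] 0.014694593113422794
```

```bash
python3 - <<'E'
from m import *
ctrl.command_gripper(.05); ctrl.pause(.1)
ctrl.move_straight([.461,-.1611,.285],velocity=.15)
c=wristcap('w5')
ctrl.command_gripper(.085)
ctrl.movep([.455,-.336,.265],DOWN(.22)); ctrl.pause(.15)
o=observe();print(o['time'],o['eef_pos'],o['orientation'])
c=wristcap('w6')
im=cv2.imread('pics/w5.png')[150:400,180:480];im2=cv2.imread('pics/w6.png')[150:400,180:480]
cv2.imwrite('pics/c9.png',cv2.resize(np.hstack([im,im2]),None,fx=1.33,fy=1.33,interpolation=cv2.INTER_CUBIC))
cv2.imwrite('pics/c10.png',cv2.resize(im2,None,fx=2.1,fy=2.1,interpolation=cv2.INTER_CUBIC))
E
```

```text
10.825 [ 0.45532268 -0.33436156  0.26523692] [1.4410027  1.57030726 1.66220826]
```

View pics/c9.png

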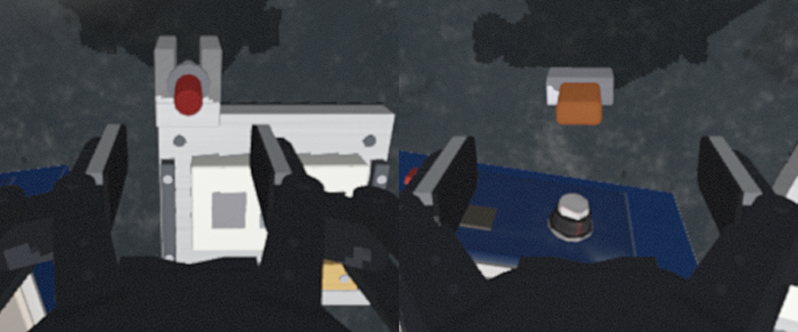

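View pics/c10.png

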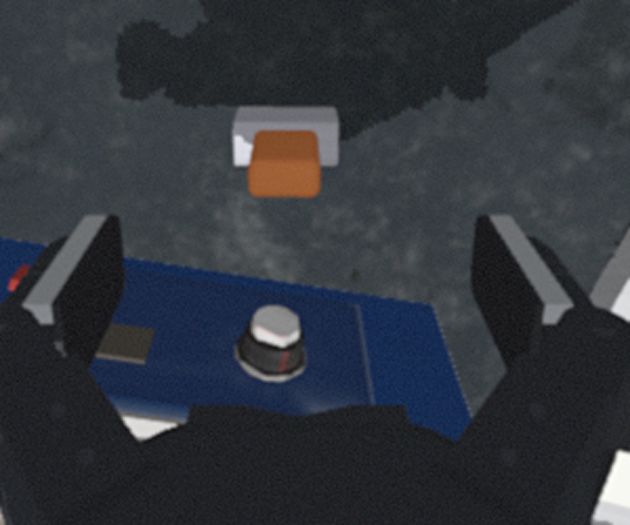

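```bash
python3 - <<'E'
from m import *
c=cam_from('w6'); S,o=2.1,[180,150]
h=np.array([ray(c,q,.053) for q in m([[249,163],[321,163],[320,197],[249,197]],S,o)]);print(h.round(4),h.mean(0))
f=np.array([ray(c,q,.02) for q in m([[234,165],[338,165],[234,135],[338,135]],S,o)]);print(f.round(4),f.mean(0))
f=np.array([ray(c,q,.0) for q in m([[236,108],[338,108]],S,o)]);print(f.round(4))
d=f[1]-f[0];print(np.arctan2(-d[0],d[1]))
SX=np.array([[.009,-.02,.02],[.009,.02,.02],[-.009,-.02,0],[-.009,.02,0],[-.007,-.012,.053],[-.007,.012,.053],[.007,.012,.053],[.007,-.012,.053]])
uv=m([[234,165],[338,165],[236,108],[338,108],[249,163],[321,163],[320,197],[249,197]],S,o)
s,r=fit(c,SX,uv,[.46,-.336,.22]);print(s,r.round(2))
E
```

```text
[[ 0.4576 -0.3491  0.053 ]
 [ 0.4525 -0.3264  0.053 ]
 [ 0.4643 -0.3239  0.053 ]
 [ 0.4694 -0.3467  0.053 ]] [ 0.46094391 -0.33649635  0.053     ]
[[ 0.4738 -0.3542  0.02  ]
 [ 0.4651 -0.3154  0.02  ]
 [ 0.4618 -0.3565  0.02  ]
 [ 0.4533 -0.3183  0.02  ]] [ 0.46352316 -0.33610385  0.02      ]
[[ 0.4579 -0.3585  0.    ]
 [ 0.4488 -0.3181  0.    ]]
0.2207669375916914
[ 0.4611583  -0.33650651  0.21767926] [[ 0.05  0.5 ]
 [ 0.28  0.64]
 [ 0.84 -1.18]
 [-0.76 -1.04]
 [-0.79 -1.06]
 [ 0.32 -0.97]
 [ 0.49  1.57]
 [-0.35  1.47]]
```

```bash
python3 - <<'E'
from m import *
ctrl.movep([.4612,-.3365,.255],DOWN(.218))
ctrl.move_straight([.4612,-.3365,.199],velocity=.1)
ctrl.command_gripper(0.0,45); o=observe();print(o['time'],o['eef_pos'],o['grip_width'],o['contact_force'])
ctrl.move_straight([.4612,-.3365,.275],velocity=.15)
o=observe();print(o['time'],o['eef_pos'],o['grip_width'],o['contact_force'])
c=wristcap('w7')
im2=cv2.imread('pics/w7.png')[150:400,180:480]
cv2.imwrite('pics/c11.png',cv2.resize(im2,None,fx=2.1,fy=2.1,interpolation=cv2.INTER_CUBIC))
E
```

```text
12.4167 [ 0.46130854 -0.33660587  0.19943205] 0.02329263181695435 [0.23595747 0.66795192 4.19960639]
13.075 [ 0.46088487 -0.3361478   0.27418603] 0.022862635921340017 [ 0.096808   -0.8472004  -1.14734414]
```

View pics/c11.png

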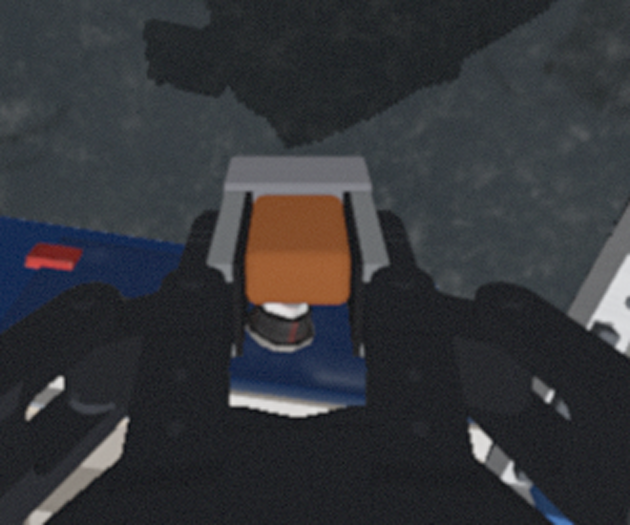

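```bash
python3 - <<'E'
from m import *
c=cam_from('w7'); S,o=2.1,[180,150]; zb=.0748
SX=np.array([[-.009,-.02,zb],[-.009,.02,zb],[-.009,-.02,zb+.02],[-.009,.02,zb+.02],[-.007,-.012,zb+.053],[-.007,.012,zb+.053],[.007,.012,zb+.053],[.007,-.012,zb+.053]])
uv=m([[231,156],[365,156],[224,188],[371,188],[246,248],[351,248],[348,304],[247,304]],S,o)
s,r=fit(c,SX,uv,[.46,-.336,.22]);print(s,r.round(2))
ctrl.move_straight([.445,-.21,.30],DOWN(-.105),velocity=.2)
ctrl.movep([.6085,-.156,.30],DOWN(-.105))
ctrl.move_straight([.6085,-.156,.262],velocity=.12); ctrl.pause(.15)
o=observe();print(o['time'],o['eef_pos'],o['orientation'],o['grip_width'])
c=wristcap('w8')
im2=cv2.imread('pics/w8.png')[120:400,160:500]
cv2.imwrite('pics/c12.png',cv2.resize(im2,None,fx=2.1,fy=2.1,interpolation=cv2.INTER_CUBIC))
E
```

```text
[ 0.45974357 -0.3353684   0.21511844] [[-0.14 -1.67]
 [-0.15 -1.54]
 [-0.52 -3.58]
 [ 0.82 -3.45]
 [-1.66  2.33]
 [ 1.27  2.42]
 [ 1.78  2.09]
 [-1.4   2.01]]
15.2667 [ 0.60872469 -0.15645178  0.26321529] [-0.33268725  1.56872953 -0.43808172] 0.023229078834577505
```

View pics/c12.png

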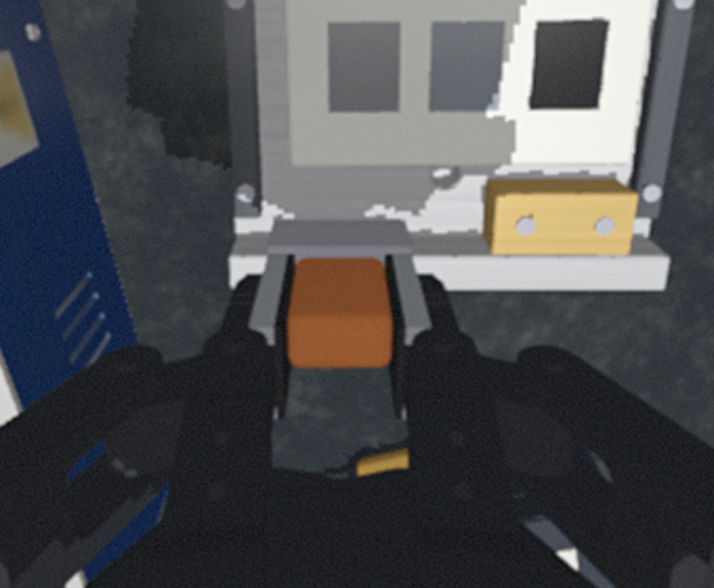

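```bash
python3 - <<'E'
from m import *
c=cam_from('w8'); S,o=2.1,[160,120]
X=np.array([[.054,-.08,.034],[.054,.08,.034],[.068,-.08,.034],[.068,.08,.034],[.054,.015,.034],[.054,.065,.034],[.03,.015,.034],[.03,.065,.034]])
uv=m([[230,255],[667,255],[230,288],[667,290],[489,253],[632,253],[486,195],[637,195]],S,o)
p,r=fit(c,X,uv,[.577,-.112,-.105]);print(p,r.round(2))
R=np.array([[np.cos(p[2]),-np.sin(p[2])],[np.sin(p[2]),np.cos(p[2])]])
inj=lambda w:(R.T@(np.array(w)[:2]-p[:2])).round(4)
for q in [[292,164],[505,165],[628,163]]: print('tile far',inj(ray(c,m(q,S,o),.03)))
for q in [[275,221],[408,221]]: print('foot near bottom',inj(ray(c,m(q,S,o),.064)))
for q in [[268,256],[414,256]]: print('foot near top',inj(ray(c,m(q,S,o),.084)))
for q in [[289,315],[391,315],[289,367],[391,367]]: print('handle',inj(ray(c,m(q,S,o),.117)))
print('hole',inj(ray(c,m([446,176],S,o),.016)))
print('tcp',inj([.60872,-.15645]))
E
```

```text
[ 0.57680866 -0.11371419 -0.10291733] [[-2.4   0.4 ]
 [ 1.63 -0.06]
 [-1.3   1.23]
 [-1.35 -0.16]
 [ 0.16  1.08]
 [-1.61  0.93]
 [ 3.97 -1.25]
 [ 0.69 -1.41]]
tile far [ 0.0207 -0.0553]
tile far [0.0213 0.019 ]
tile far [0.0207 0.0619]
foot near bottom [ 0.0281 -0.058 ]
foot near bottom [ 0.0282 -0.0183]
foot near top [ 0.0299 -0.0579]
foot near top [ 0.03   -0.0187]
handle [ 0.028  -0.0496]
handle [ 0.028  -0.0276]
handle [ 0.0411 -0.05  ]
handle [ 0.0411 -0.0273]
hole [0.0299 0.0012]
tcp [ 0.0361 -0.0392]
```

```bash
python3 - <<'E'
from m import *
ctrl.move_straight([.6076,-.1565,.235],velocity=.08)
o=observe();print(o['time'],o['eef_pos'],o['contact_force'])
ctrl.move_straight([.6076,-.1565,.2158],velocity=.04); ctrl.pause(.1)
o=observe();print(o['time'],o['eef_pos'],o['contact_force'],o['grip_width'])
c=wristcap('w9')
im2=cv2.imread('pics/w9.png')[120:400,160:500]
cv2.imwrite('pics/c13.png',cv2.resize(im2,None,fx=2.1,fy=2.1,interpolation=cv2.INTER_CUBIC))
E
```

```text
15.8083 [ 0.60742575 -0.15640104  0.23423233] [-0.30299511 -0.35128452 -1.34516769]
16.5417 [ 0.60753681 -0.15649233  0.21552139] [ 0.10195677  0.12692323 -0.97008157] 0.02342762832040821
```

View pics/c13.png

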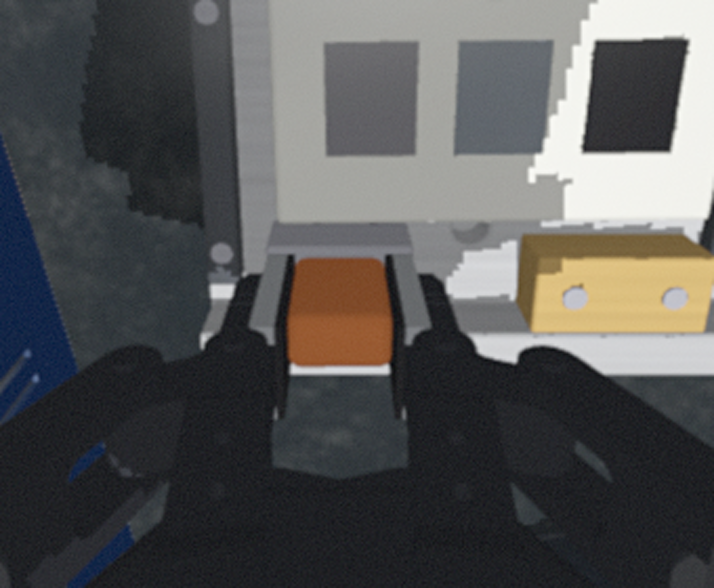

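```bash
python3 - <<'E'
from m import *
for z in (.2148,.2140,.2132):
    ctrl.move_straight([.6076,-.1565,z],velocity=.02); ctrl.pause(.1)
    o=observe();print(o['time'],o['eef_pos'],o['contact_force'])
    if o['contact_force'][2]>2.5: break
ctrl.command_gripper(.05); ctrl.pause(.1)
ctrl.move_straight([.6076,-.1565,.285],velocity=.15); ctrl.pause(.1)
o=observe();print(o['time'],o['eef_pos'],o['contact_force'])
c=wristcap('w10')
im2=cv2.imread('pics/w10.png')[120:400,160:500]
cv2.imwrite('pics/c14.png',cv2.resize(im2,None,fx=2.1,fy=2.1,interpolation=cv2.INTER_CUBIC))
E
```

```text
16.9417 [ 0.60763561 -0.15651484  0.21541975] [-1.16168914  0.26654947  5.89762663]
18.1333 [ 0.60706474 -0.15628584  0.2835076 ] [-0.53377534  0.18283717 -0.39534919]
```

View pics/c14.png

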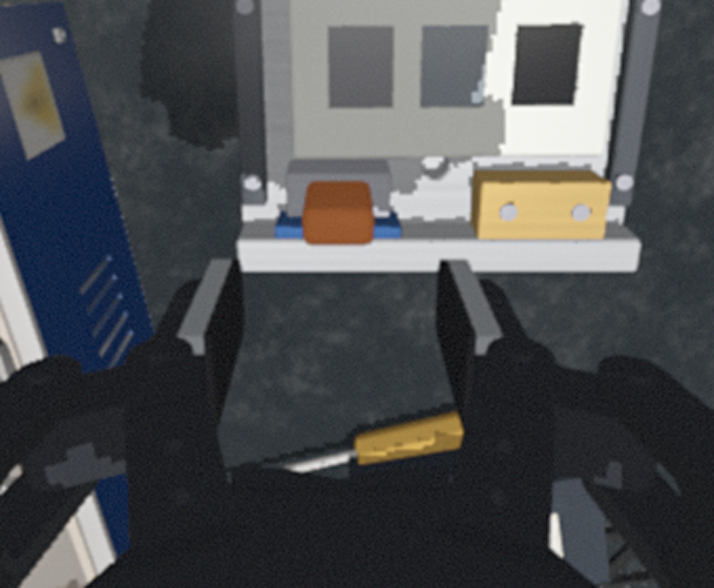

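```bash
cat >> m.py <<'E'
P=np.array([.577,-.113,-.104])
def W(x,y,z): return pose2(P,[x,y,z])[0]
def inJ(w):
    d=np.array(w)[:2]-P[:2]; s,co=np.sin(P[2]),np.cos(P[2]); return np.array([co*d[0]+s*d[1],-s*d[0]+co*d[1]])
E
python3 - <<'E'
from m import *
ctrl.movep(W(-.078,.001,.26),DOWN(-.104))
ctrl.command_gripper(0.0,40)
ctrl.move_straight(W(-.078,.001,.205),velocity=.1)
ctrl.move_straight(W(-.076,.001,.192),velocity=.04); ctrl.pause(.1)
o=observe();print(o['time'],o['eef_pos'],inJ(o['eef_pos']),o['contact_force'],o['grip_width'])
c=wristcap('w11')
im2=cv2.imread('pics/w11.png')[120:400,160:500]
cv2.imwrite('pics/c15.png',cv2.resize(im2,None,fx=2.1,fy=2.1,interpolation=cv2.INTER_CUBIC))
E
```

```text
20.55 [ 0.5015626  -0.10412456  0.19204669] [-0.07595119  0.00099613] [-0.55292169 -0.67164632 -1.13702449] 0.0004427971243423136
```

View pics/c15.png

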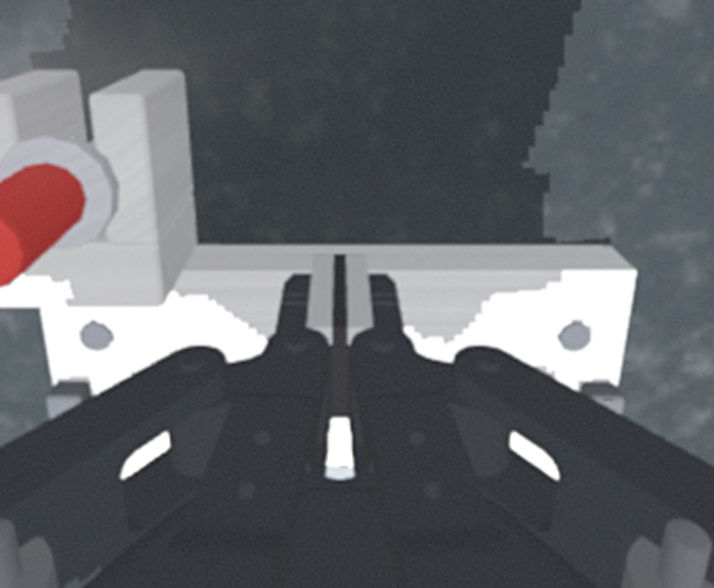

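```bash
python3 - <<'E'
from m import *
ex=np.array([np.cos(P[2]),np.sin(P[2])])
def st(tag):
    o=observe(); f=o['contact_force']; F=-(f[:2]@ex); print(tag,round(o['time'],2),inJ(o['eef_pos']).round(4),round(o['eef_pos'][2],4),f.round(1),round(F,2)); return F
ctrl.move_straight(W(-.062,.001,.192),velocity=.05); st(-.062)
for x in np.arange(-.060,-.040,.001):
    ctrl.move_straight(W(x,.001,.192),velocity=.02)
    F=st(round(x,4))
    if F>7: break
E
```

```text
-0.062 21.03 [-0.0617  0.001 ] 0.192 [-0.2  0.1 -0.4] 0.25
-0.06 21.28 [-0.06   0.001] 0.192 [-0.1 -0.2  0.4] 0.05
-0.059 21.53 [-0.059  0.001] 0.192 [ 0.1 -0.1 -0.4] -0.13
-0.058 21.78 [-0.0581  0.001 ] 0.192 [-0.  -0.2  0.1] 0.01
-0.057 22.03 [-0.0571  0.001 ] 0.1919 [-0.6 -0.2  0.7] 0.59
-0.056 22.28 [-0.0559  0.001 ] 0.192 [-0.5 -0.1 -0.3] 0.52
-0.055 22.53 [-0.0549  0.001 ] 0.192 [-1.7 -0.1 -0.2] 1.68
-0.054 22.78 [-0.054   0.0011] 0.192 [-0.8  0.7 -0.6] 0.88
-0.053 23.03 [-0.053  0.001] 0.1919 [-2.6  1.1  0.2] 2.68
-0.052 23.28 [-0.0519  0.001 ] 0.192 [-1.   0.8 -0.8] 1.11
-0.051 23.53 [-0.0509  0.001 ] 0.192 [-1.1  0.6 -0. ] 1.19
-0.05 23.78 [-0.0501  0.0009] 0.192 [-3.3  1.   0.5] 3.34
-0.049 24.03 [-0.0496  0.001 ] 0.1918 [-4.7  0.9  2.5] 4.79
-0.048 24.28 [-0.0493  0.0011] 0.1916 [-6.9 -0.4  2. ] 6.85
-0.047 24.53 [-0.0489  0.0012] 0.1914 [-9.5 -0.6  4.6] 9.43
```

```bash
python3 - <<'E'
from m import *
ex=np.array([np.cos(P[2]),np.sin(P[2])])
for x in (-.046,-.045):
    ctrl.move_straight(W(x,.001,.192),velocity=.02)
ctrl.pause(.3)
o=observe(); f=o['contact_force'];print(o['time'],inJ(o['eef_pos']),f,o['ft_torque'])
a=cap('scene','s2')['img']; b=cap('top','t2')['img']; c=wristcap('w12')
a=cv2.resize(a[195:265,290:400],None,fx=5,fy=5,interpolation=cv2.INTER_CUBIC);save('c16',a)
b=cv2.resize(b[160:235,320:385],None,fx=7,fy=7,interpolation=cv2.INTER_CUBIC);save('c17',b)
E
```

```text
25.3333 [-0.04819897  0.00141816] [-14.42875129   0.11897593   5.82174785] [-0.01856794  2.2769705  -0.00562681]
```

View pics/c16.png

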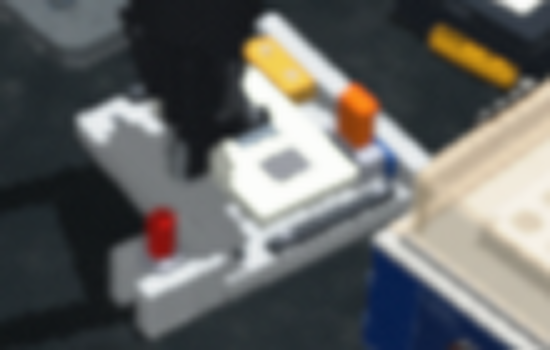

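View pics/c17.png

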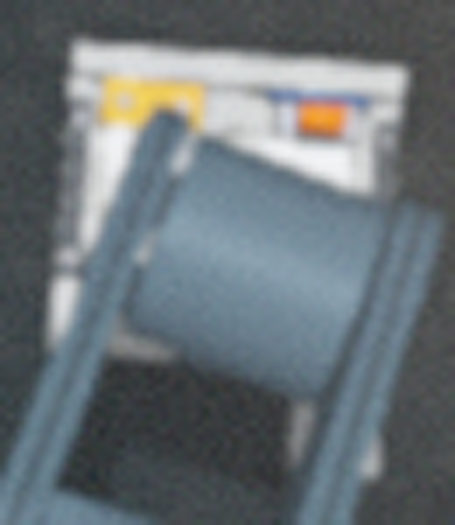

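View pics/w12.png

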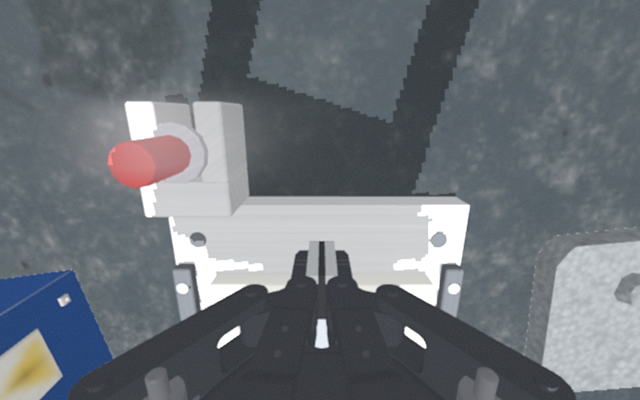

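```bash
python3 - <<'E'
from m import *
a=cv2.imread('pics/s2.png')[195:240,325:380];cv2.imwrite('pics/c18.png',cv2.resize(a,None,fx=13,fy=13,interpolation=cv2.INTER_CUBIC))
a=cv2.imread('pics/w12.png')[190:320,160:480];a=cv2.convertScaleAbs(a.astype(np.float32),alpha=2.2,beta=-310) if 0 else np.clip((a.astype(float)-150)*2.4,0,255).astype(np.uint8)
cv2.imwrite('pics/c19.png',cv2.resize(a,None,fx=2.5,fy=2.5,interpolation=cv2.INTER_CUBIC))
E
```

```text
(no output)
```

View pics/c18.png

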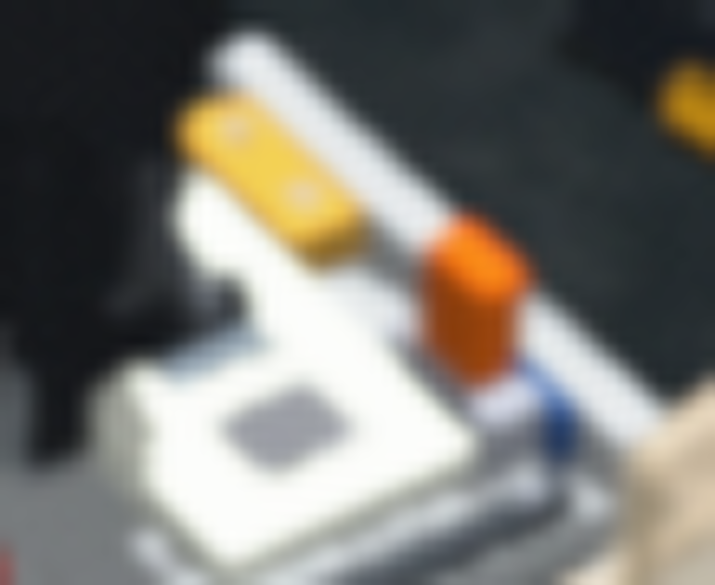

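View pics/c19.png

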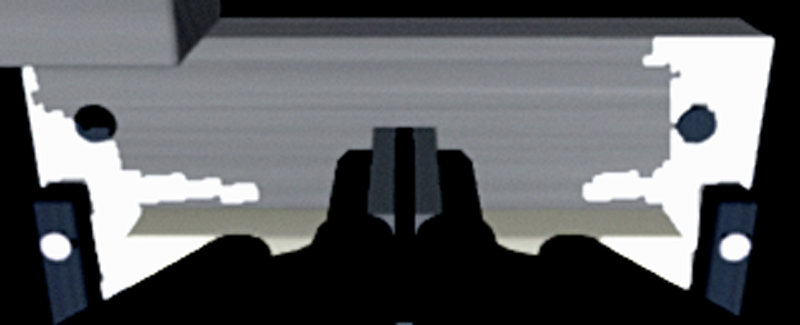

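```bash
python3 - <<'E'
from m import *
c=cam_from('w12'); S,o=2.5,[160,190]
L=lambda q,z:inJ(ray(c,m(q,S,o),z)).round(4)
print('bed near',L([222,38],.016),L([772,37],.016))
print('tile top',L([129,236],.03),L([681,236],.03)); print('tile bot',L([147,208],.016),L([663,208],.016))
print('guide',L([42,202],.024),L([752,202],.024))
# spacer/tile far edge from scene
c=cam_from('s2');L=lambda q,z:inJ(ray(c,m(q,13,[325,195]),z)).round(4)
print('tile far-right',L([475,445],.03),'far at brass',L([322,268],.03),'near right',L([225,570],.03),'orange top',L([480,255],.069),'brass front-right top',L([318,250],.034), 'fence top front left/right',L([210,62],.034),L([632,455],.034))
E
```

```text
bed near [-0.0796 -0.0361] [-0.0798  0.0797]
tile top [-0.0409 -0.0549] [-0.0408  0.0597]
tile bot [-0.039  -0.0561] [-0.039  0.061]
guide [-0.0453 -0.0752] [-0.0453  0.0767]
tile far-right [ 0.0314 -0.058 ] far at brass [0.0373 0.0082] near right [-0.0392 -0.0598] orange top [ 0.0425 -0.0404] brass front-right top [0.0374 0.0103] fence top front left/right [0.0557 0.0799] [ 0.0566 -0.0823]
```

```bash
python3 - <<'E'
from m import *
ctrl.pause(.3)
o=observe(); print(o['time'],inJ(o['eef_pos']),o['contact_force'])
print(job.job_done())
E
```

```text
25.7833 [-0.04819173  0.00138988] [-13.51173686   0.61738975   5.38503037]
the job is handed in; nothing more can be done
None
```

I finished the job and handed it in at 25.8 s, with the closed fingers still pressing the tile home. It reports no verdict.

- **Pin:** I drew it out of the bore and lowered it into the lug notch. The wrist pictures after release show it upright, with its collar resting on the lug.
- **Spacer:** I stood it on the bed in front of the thin blue block, which was on the right this run. I let go once it touched the bed, with the contact force rising to about 6 N, and a wrist picture showed it upright. In the scene picture taken while pressing, it still stood between the tile and the blue block.
- **Tile:** I pushed it at the middle of its near edge. The edge now measures jig x = -0.040 at both ends, so the tile's centre is at about -0.005 (home). The tile is square to about 0.002 rad and about 2 mm left of the middle. The push held steady at 13.5–14.4 N.
- **Beaker and bottle:** I kept the arm's paths clear of both, but took no close picture of them at the end.

**Checks that disagreed:**
- The first top-camera fit put the jig about 5 mm off the wrist-camera fits in y. I used the wrist values.
- The tile's width measured about 4% over 120 mm in the first wrist view. I put that down to glare on its edges; the last view gave 115–117 mm.
- In the blurry final scene view, the tile's far-edge points came out a few mm off and inconsistent with each other. I relied on the wrist measurement of the near edge.

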